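# Make up two microscopy kits in their recessed trays

## Task

Make up the two kits from the stock standing along the bench. The tray with three recesses gets the taller carton in its rectangular recess, the pot in the middle round recess and the large bottle in the round recess at the end; the tray with two recesses gets the flat carton in its rectangular recess and the small bottle in its round one. Stand each thing upright on the floor of its recess, never tip a bottle or the pot over, and leave the forceps and the petri dish where they lie.

Things in the scene. Friction and masses are not known exactly. Their poses are not given: they have to be found in the camera images.
- tray_three: Long grey kit tray with THREE recesses in a row, 100 x 294 x 20 mm, fixed to the bench. Each recess is 10 mm deep with its floor 10 mm above the tray's underside; the tray's top is 20 mm above it. The rectangular recess is 76 mm (tray x) by 106 mm (tray y), the round ones are 72 mm across. Origin: centre of the underside; x across the tray, y along it, z up. Recess centres: rectangular at y = +83 mm, middle round at y = -17 mm, end round at y = -100 mm (all x = 0).
- tray_two: Shorter grey kit tray with TWO recesses, 100 x 211 x 20 mm, fixed to the bench. Each recess is 10 mm deep with its floor 10 mm above the tray's underside; the tray's top is 20 mm above it. The rectangular recess is 76 mm (tray x) by 106 mm (tray y), the round ones are 72 mm across. Origin: centre of the underside; x across the tray, y along it, z up. Recess centres: rectangular at y = +41.5 mm, round at y = -58.5 mm (both x = 0).
- tall_carton: The taller closed carton, white and blue, 56 mm (its x) x 80 mm (its y) x 60 mm high, 0.1 kg, loose. Origin: centre of the underside, z up. Grip it across the 56 mm. Its long side goes along the long side of the recess, either way round.
- flat_carton: The flat closed carton, white and blue, 60 mm (its x) x 90 mm (its y) x 36 mm high, 0.1 kg, loose. Origin: centre of the underside, z up. Grip it across the 60 mm. Its long side goes along the long side of the recess, either way round.
- small_bottle: The small round glass bottle with an orange screw cap, 44 mm across, 88 mm high, 0.22 kg, loose. The body is full width up to about 50 mm; the cap (37 mm across) begins at 69 mm. Origin: centre of the underside, z up.
- large_bottle: The large round glass bottle with an orange screw cap, 56 mm across, 113 mm high, 0.22 kg, loose. The body is full width up to about 65 mm; the cap (37 mm across) begins at 94 mm. Origin: centre of the underside, z up.
- pot: The round white plastic pot with a ribbed yellow screw cap, 52 mm across, 82 mm high, 0.16 kg, loose. The body is full width up to about 55 mm; the cap (42 mm across) begins at 66 mm. Origin: centre of the underside, z up.
- forceps: Steel forceps, 14 x 125 x 9 mm, lying loose on the bench between the two trays; not part of a kit, to be left alone. Origin: centre of the underside, y along its length.
- petri_dish: Closed petri dish, 90 mm across, 15 mm high, lying loose in the row of stock; not part of a kit, to be left alone. Origin: centre of the underside. Above and behind the row a fixed wall shelf begins at about x = 0.66 m; a small timer hangs on its edge at x = 0.65, y = -0.145, from z = 0.52 m up: keep the wrist clear of it, best by drawing back to x = 0.5 m before swinging sideways.
There are look-alikes about, which are no part of the job. Leave any green or pink look-alike of the pot alone.

How it is judged:
By the outcome, as a careful person would: the job done as asked, in the order asked, and still so for the second after the job is handed in, with the robot touching nothing.
It also fails if it takes over 128 s, if anything falls off the work surface, if the arm or the gripper's body presses on something with over 40 N, if the wrist force passes 120 N, or if a joint passes its speed limit or range.

## Robot

A 7-joint arm with a two-finger parallel gripper is mounted at the origin on a cart in front of the work surface, level with it; the furniture and walls round the work are solid. World frame = base frame: x ahead of the robot, y to its left, z up, the work surface at z = 0. Lengths are in m, angles in rad, forces in N, time in s.
With the tool pointing down it reaches from about 0.4 to 0.75 m from the base axis. Payload 19.5 kg.
Tool frame: the origin (TCP) lies where the fingers leave the gripper's body, on its centre line; the fingertips stand 73 mm ahead of it and the grasp point (between the pads) lies 54 mm ahead of it; z points along the fingers, y is the line along which they close (so a half turn about z gives the same grasp; the last joint's range is limited). The gripper opens to 85 mm and grips with 20 to 120 N. Pads are 22 mm wide; open, the fingers measure 114 mm over their backs; the gripper's body (76 mm by 85 mm) begins 54 mm behind the grasp point. The pads swing forward as they close: fully open they stand 13 mm farther back than shut.
Start: joints at [-1.382, 0.707, -0.028, 1.485, 0.022, 0.951, -0.075], TCP at [0.132, 0.56, 0.304] pointing down, gripper open.
Joint ranges: [-2.71, 2.71], [-0.32, 2.16], [-1.57, 1.52], [0, 2.45], [-1.46, 4.6], [0, 2.02], [-2.83, 2.83]. Speed limits (rad/s): [1.89, 1.89, 2.57, 2.57, 3.01, 3.01, 3.01].

## Interface

Orientations are given as [roll, pitch, yaw] about the fixed x, y, z axes, in that order (R = Rz(yaw) Ry(pitch) Rx(roll)).
In Python, from station import bot gives the robot as it stands. The module is installed in compiled form; this text tells all that it offers.
- The arm moves only by the tool carry_out, never from a script. Its argument "steps" is a list of rows, each an object with "rot": the turn, a rotation vector about the world's x, y, z normalised to -1 to 1, where 1 is 2 pi rad, a list of three; "linear": the shift along the world's x, y, z normalised to -1 to 1, where 1 is 0.025 m, a list of three; "grip": the closure, from 0 (fully open) to 1 (shut). A call has 1 to 12 rows; each row shifts and turns the commanded pose from where the row before left it; what a row does not reach is not made up. A row lasts 1/12 s, in which the tool goes at most 41.7 mm and 7.16 degrees, less where a joint would pass 70% of its speed; a pose out of reach is approached as far as the arm can. A call with a number of a shift or a turn outside -1 to 1 is refused whole. A call with a gripper value outside its range is refused whole. The fingers move at their own pace and stop on an object; the grip force is fixed at half the most. Time passes only in rows, so rows that do not move let the fingers close. It gives the time, the measured TCP pose, the force, the opening and the grip force at its end, in the units of the state.
- bot.get_state(): the state, without advancing time (a new reading comes with each control period).
- bot.get_image(name): name is "scene" or "top"; returns (picture, depth): 420x560x3 uint8, red, green, blue; 420x560 float32, m along the optical axis (not along the pixel's ray), 0 where there is no reading.
- bot.camera_info(name): a dict with "camera_matrix" (3x3 intrinsics, pixels), "k1" (the pictures are not rectified: a ray, as slopes to the right and down, at radius r is drawn at 1 + k1 r^2 times it, then the intrinsics apply), "extrinsics" (4x4, takes a point from world to camera coordinates). Camera axes: x right, y down, z forward; pixel columns grow to the right and rows downward; lengths in m; the calibration is good to about 2 mm. A picture is of the moment at which its call begins. camera_info takes no time and is no camera call.
- bot.hand_in(): hands the job in; it is judged then, once.
The state is a dict: "t": time; "joints": joint angles; "joint_vel": joint speeds; "tau": joint torques, N m; "ee_pos": TCP position; "orientation": TCP orientation; "contact_force": force on the tool from outside, world axes, zero at the start; "ft_torque": the same for the moment, N m; "width": finger opening in m; "grasp_force": force on a finger pad.
Only numpy, scipy, OpenCV 4.12 (cv2) and the standard library are available. Lean on these libraries where they do the work, as an engineer would, in place of code of your own. Each camera call takes 0.05 s, during which the arm holds its last target. There are 200 camera calls.

## Working session

There is one attempt and no reset: what is moved stays moved. The work goes in short steps, Python scripts to look and compute and a tool call to move; the robot and the scene stay as the last step left them, time stands still between calls to the robot, and variables do not carry over. Pictures are saved under pics/ and viewed, at most 14 in all, crops included, and the job is handed in when it is done.

Besides the shell and the picture viewer there is one more tool, called after "Call:" by a JSON object that holds its "op" and its "data", one argument or row to a line. carry_out: Moves the arm, as the interface text tells. Its arguments: {"type":"object","properties":{"steps":{"type":"array"}},"required":["steps"]}

```bash
mkdir -p pics; cat > h.py <<'E'
import numpy as np, cv2
from station import bot
def cam(n):
    c=bot.camera_info(n); return np.array(c["camera_matrix"]),c["k1"],np.array(c["extrinsics"])
def points(n,d):
    K,k1,E=cam(n); v,u=np.mgrid[0:d.shape[0],0:d.shape[1]]
    x=(u-K[0,2])/K[0,0]; y=(v-K[1,2])/K[1,1]
    rd=np.hypot(x,y); r=rd.copy()
    for _ in range(20): r=rd/(1+k1*r*r)
    s=np.where(rd>0,r/np.maximum(rd,1e-9),1)
    P=np.stack([x*s*d,y*s*d,d],-1)
    R,t=E[:3,:3],E[:3,3]
    return (P-t)@R
E
python3 - <<'E'
from h import *
for n in("scene","top"):
    p,d=bot.get_image(n); cv2.imwrite(f"pics/{n}0.png",p[...,::-1]); np.savez(f"{n}0.npz",p=p,d=d)
    K,k,Ex=cam(n); print(n,K.round(1).tolist(),k,Ex.round(3).tolist(),(d>0).mean())
print(bot.get_state())
E
```

```text
scene [[514.9, 0.0, 287.6], [0.0, 514.9, 212.8], [0.0, 0.0, 1.0]] 0.06043771602342668 [[0.609, -0.793, -0.016, -0.347], [-0.478, -0.35, -0.806, 0.256], [0.633, 0.498, -0.592, 1.178], [0.0, 0.0, 0.0, 1.0]] 0.996016156462585
top [[435.5, 0.0, 280.6], [0.0, 435.5, 199.4], [0.0, 0.0, 1.0]] -0.12382478504149068 [[-0.063, -0.998, 0.001, -0.044], [-0.976, 0.061, -0.208, 0.506], [0.207, -0.014, -0.978, 1.224], [0.0, 0.0, 0.0, 1.0]] 0.9960119047619047
{'t': 0.1, 'joints': array([-1.38165251,  0.70698509, -0.02759836,  1.48493201,  0.02197771,
        0.95088358, -0.07551319]), 'joint_vel': array([-0.00053599, -0.00017136,  0.00042465,  0.00036671, -0.00037516,
        0.00041155,  0.00245949]), 'tau': array([ 1.67704366e-03, -8.84288621e+01,  1.23625606e+00, -2.36451423e+01,
        1.70173397e-02,  5.12042257e-03,  1.98783727e-05]), 'ee_pos': array([0.13152505, 0.55959748, 0.30351108]), 'orientation': array([-3.14068653e+00,  1.96144329e-05,  2.91070743e+00]), 'contact_force': array([-0.73478942, -0.00630571, -0.21655805]), 'ft_torque': array([-0.04401666, -0.00917411, -0.03194084]), 'grasp_force': 0.0, 'width': 0.08551993686306224}
```

View pics/scene0.png

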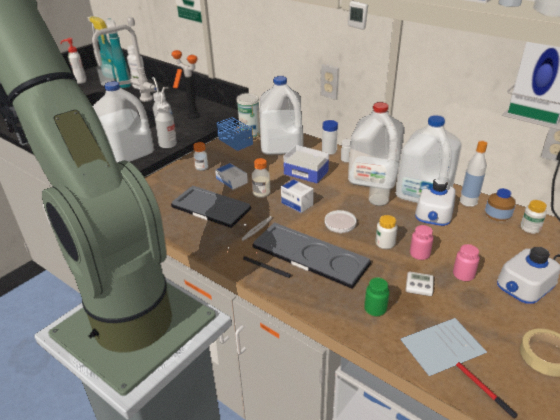

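View pics/top0.png

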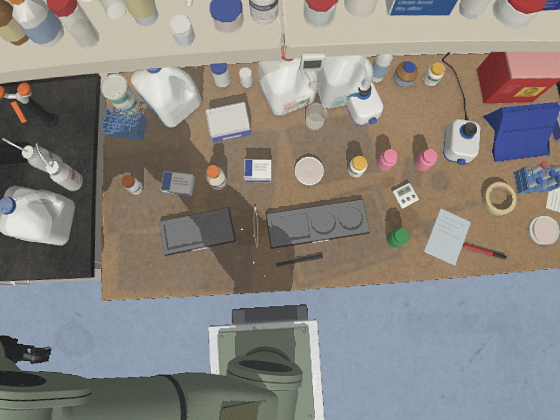

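The scene picture shows the five stock items and both trays. In the top view the small bottle is at (131,183), flat carton (178,183), large bottle (216,177), tall carton (257,169), petri dish (309,170), pot with yellow cap (358,166), tray_two (198,231), tray_three (318,223) and forceps (256,226). Next I measure them from the depth of both views.

```bash
cat > m.py <<'E'
from h import *
from scipy import ndimage as nd
S={}
for n in("top","scene"):
    f=np.load(f"{n}0.npz"); S[n]=(f["p"],f["d"],points(n,f["d"]))
Q=S["top"][2]
for nm,(u,v) in dict(sb=(131,183),flat=(178,183),lb=(216,177),tall=(257,169),petri=(309,170),pot=(358,166),t2=(198,231),t3=(318,223)).items(): print(nm,Q[v,u].round(3))
# clusters by height, each view
x0,x1,y0,y1=.28,.62,-.3,.5
for n in S:
    p,d,P=S[n]
    m=(P[...,0]>x0)&(P[...,0]<x1)&(P[...,1]>y0)&(P[...,1]<y1)&(d>0)
    print(n,"bench z",np.median(P[...,2][m]).round(4))
    for zl in ((.012,.026),(.028,.2)):
        mm=m&(P[...,2]>zl[0])&(P[...,2]<zl[1])
        L,k=nd.label(mm)
        for i in range(1,k+1):
            A=P[L==i]
            if len(A)<60: continue
            z=np.percentile(A[:,2],95); T=A[A[:,2]>z-.006] if zl[0]>.02 else A
            r=cv2.minAreaRect((T[:,:2]*1000).astype(np.float32))
            b=p[L==i].mean(0).astype(int)
            print(zl[0],len(A),"ztop",z.round(4),"c",np.round(r[0],1),"wh",np.round(r[1],1),"a",round(r[2],1),b)
E
python3 m.py
python3 - <<'E'
import cv2
p=cv2.imread('pics/top0.png')[130:270,110:390]
cv2.imwrite('pics/c0.png',cv2.resize(p,(800,400),interpolation=cv2.INTER_CUBIC))
E
```

```text
sb [0.572 0.359 0.085]
flat [0.575 0.23  0.038]
lb [0.569 0.106 0.099]
tall [ 0.596 -0.011  0.064]
petri [ 0.596 -0.168  0.019]
pot [ 0.583 -0.308  0.077]
t2 [0.429 0.177 0.015]
t3 [ 0.431 -0.183  0.018]
top bench z 0.001
0.012 490 ztop 0.0198 c [ 585.2 -168.7] wh [68.8 87.6] a 0.3 [203 193 183]
0.012 1524 ztop 0.0245 c [ 430.2 -167.6] wh [106.3 273.8] a 5.2 [110 110 110]
0.012 1219 ztop 0.0243 c [428.5 182.5] wh [107.5 216.8] a 8.3 [94 94 94]
0.028 83 ztop 0.084 c [ 594.2 -296.5] wh [ 6.5 25.8] a 82.8 [171 158 126]
0.028 493 ztop 0.0653 c [596.5 -11.2] wh [77.4 49.5] a 86.8 [182 184 191]
0.028 360 ztop 0.1158 c [584.6 114.5] wh [34.2 33.7] a 84.1 [183 147 120]
0.028 607 ztop 0.0403 c [579.1 235.9] wh [92.3 61.1] a 79.6 [124 126 129]
0.028 250 ztop 0.0914 c [580.1 371. ] wh [35.5 33.2] a 8.1 [143 116  99]
scene bench z -0.0011
0.012 107 ztop 0.0252 c [556.5 223.9] wh [ 51.5 104.5] a 23.4 [132 131 134]
0.012 1073 ztop 0.0238 c [429.9 181. ] wh [110.7 219.7] a 8.1 [82 81 82]
0.012 118 ztop 0.0249 c [580.3 -21.7] wh [42.4 94.4] a 26.6 [108 116 146]
0.012 404 ztop 0.0183 c [ 583.1 -168.7] wh [91.4 72.7] a 89.2 [200 185 178]
0.012 1664 ztop 0.0235 c [ 428.3 -168.2] wh [110.5 270.7] a 5.6 [101 100 102]
0.028 264 ztop 0.09 c [577.2 370.2] wh [38.1 37.5] a 85.6 [143 119 103]
0.028 469 ztop 0.1143 c [583.2 111.6] wh [36.3 36.2] a 77.5 [167 138 114]
0.028 349 ztop 0.0403 c [578.7 234. ] wh [92.5 62.3] a 78.2 [117 117 121]
0.028 540 ztop 0.0638 c [592.7 -14.7] wh [84.8 54.4] a 89.9 [185 182 186]
```

View pics/c0.png

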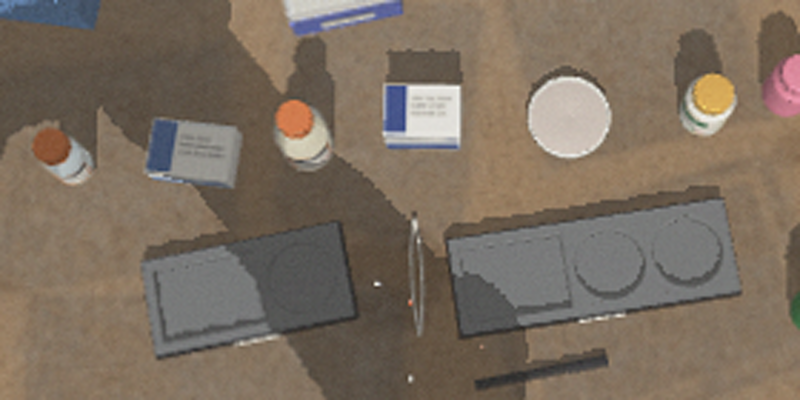

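```bash
sed -i 's/^x0,x1,y0,y1.*/x0,x1,y0,y1=.28,.66,-.36,.5/' m.py
cat >> m.py <<'E'
print("floors")
for n in S:
    p,d,P=S[n]
    Z=P[...,2]-( .001 if n=="top" else -.001)
    for lo,hi in((-.34,.02),(.05,.31)):
        m=(P[...,0]>.36)&(P[...,0]<.5)&(P[...,1]>lo)&(P[...,1]<hi)
        print(n,"hist",np.histogram(Z[m],np.arange(-.004,.03,.002))[0])
        top=m&(Z>.0165)&(Z<.027); fl=m&(Z>.006)&(Z<.0155)
        fl=nd.binary_opening(fl,np.ones((3,3)))
        r=cv2.minAreaRect((P[top][:,:2]*1000).astype(np.float32)); print(" rim",[np.round(q,1) for q in r],"medz",np.median(Z[top]).round(4))
        L,k=nd.label(fl)
        for i in range(1,k+1):
            A=P[L==i]
            if len(A)>60:
                r=cv2.minAreaRect((A[:,:2]*1000).astype(np.float32)); print("  floor",len(A),[np.round(q,1) for q in r],np.median(Z[L==i]).round(4))
E
python3 m.py|sed 1,8d
```

```text
top bench z 0.0009
0.012 592 ztop 0.0197 c [ 595.3 -168.8] wh [86.3 88. ] a 86.1 [202 193 183]
0.012 1794 ztop 0.0244 c [ 431.4 -181.1] wh [106.3 300.9] a 5.2 [111 111 110]
0.012 1219 ztop 0.0243 c [428.5 182.5] wh [107.5 216.8] a 8.3 [94 94 94]
0.028 293 ztop 0.0855 c [ 592.5 -314. ] wh [38.9 41.5] a 71.3 [196 170 120]
0.028 553 ztop 0.0653 c [599.8 -11.4] wh [77.6 56. ] a 86.5 [181 183 190]
0.028 360 ztop 0.1158 c [584.6 114.5] wh [34.2 33.7] a 84.1 [183 147 120]
0.028 607 ztop 0.0403 c [579.1 235.9] wh [92.3 61.1] a 79.6 [124 126 129]
0.028 250 ztop 0.0914 c [580.1 371. ] wh [35.5 33.2] a 8.1 [143 116  99]
scene bench z -0.001
0.012 107 ztop 0.0252 c [556.5 223.9] wh [ 51.5 104.5] a 23.4 [132 131 134]
0.012 1073 ztop 0.0238 c [429.9 181. ] wh [110.7 219.7] a 8.1 [82 81 82]
0.012 121 ztop 0.0249 c [580.8 -22. ] wh [44.3 94.3] a 28.3 [109 117 146]
0.012 480 ztop 0.0182 c [ 594.6 -169.2] wh [92.  87.4] a 54.1 [200 186 179]
0.012 1996 ztop 0.0235 c [ 429.8 -182.4] wh [110.6 299. ] a 5.5 [100 100 101]
0.012 82 ztop 0.0253 c [ 576.2 -319.7] wh [26.2 50.5] a 22.1 [191 182 172]
0.028 264 
[... 1124 characters left out ...]
112 273 607 639 330 189 261 542 483 146  15]
 rim [array([ 430.4, -182.4]), array([108.3, 298.7]), np.float64(5.0)] medz 0.0214
  floor 589 [array([428. , -94.8]), array([ 72.3, 106.3]), np.float64(5.9)] 0.012
  floor 333 [array([ 438.8, -193.6]), array([65.6, 65.7]), np.float64(66.0)] 0.0121
  floor 356 [array([ 446.3, -276.1]), array([61.9, 67. ]), np.float64(24.6)] 0.0118
scene hist [ 39 163 240 178  67  53 112 235 330 222 122 143 239 226 100  15]
 rim [array([430.3, 181.3]), array([110. , 219.2]), np.float64(7.2)] medz 0.0215
  floor 339 [array([429.7, 230.6]), array([ 71.7, 103. ]), np.float64(7.6)] 0.0124
  floor 188 [array([443.7, 131.4]), array([62.2, 65.4]), np.float64(55.9)] 0.0125
```

Call:
{"op": "carry_out", "data": {
  "steps": [
    {"linear": [1,-0.4,0],"rot": [0,0,-0.006],"grip": 0},
    {"linear": [1,-0.4,0],"rot": [0,0,-0.006],"grip": 0},
    {"linear": [1,-0.4,0],"rot": [0,0,-0.006],"grip": 0},
    {"linear": [1,-0.4,0],"rot": [0,0,-0.006],"grip": 0},
    {"linear": [1,-0.4,0],"rot": [0,0,-0.006],"grip": 0},
    {"linear": [1,-0.4,0],"rot": [0,0,-0.006],"grip": 0},
    {"linear": [1,-0.4,0],"rot": [0,0,-0.006],"grip": 0},
    {"linear": [1,-0.4,0],"rot": [0,0,-0.006],"grip": 0},
    {"linear": [1,-0.4,0],"rot": [0,0,-0.006],"grip": 0},
    {"linear": [1,-0.4,0],"rot": [0,0,-0.006],"grip": 0},
    {"linear": [1,-0.4,0],"rot": [0,0,-0.006],"grip": 0},
    {"linear": [1,-0.4,0],"rot": [0,0,-0.006],"grip": 0}
  ]
}}

```text
t: 1.1
ee_pos: [0.4326, 0.439, 0.3036]
orientation: [-3.141, -0.0, 2.457]
contact_force: [-0.3, -0.0, 0.3]
width: 0.0853
grasp_force: 0.0
```

Call:
{"op": "carry_out", "data": {
  "steps": [
    {"linear": [0.2,-1,0],"rot": [0,0,-0.006],"grip": 0},
    {"linear": [0.2,-1,0],"rot": [0,0,-0.006],"grip": 0},
    {"linear": [0.2,-1,0],"rot": [0,0,-0.006],"grip": 0},
    {"linear": [0.2,-1,0],"rot": [0,0,-0.006],"grip": 0},
    {"linear": [0.2,-1,0],"rot": [0,0,-0.006],"grip": 0},
    {"linear": [0.2,-1,0],"rot": [0,0,-0.006],"grip": 0},
    {"linear": [0.2,-1,0],"rot": [0,0,-0.006],"grip": 0},
    {"linear": [0.2,-1,0],"rot": [0,0,-0.006],"grip": 0},
    {"linear": [0.2,-1,0],"rot": [0,0,-0.006],"grip": 0},
    {"linear": [0.2,-1,0],"rot": [0,0,-0.006],"grip": 0},
    {"linear": [0.2,-1,0],"rot": [0,0,-0.006],"grip": 0},
    {"linear": [0.2,-1,0],"rot": [0,0,-0.006],"grip": 0}
  ]
}}

```text
t: 2.1
ee_pos: [0.4915, 0.1385, 0.3037]
orientation: [-3.141, -0.0, 2.004]
contact_force: [0.6, -0.1, -1.0]
width: 0.0851
grasp_force: 0.0
```

Call:
{"op": "carry_out", "data": {
  "steps": [
    {"linear": [0.03,-0.5,-0.35],"rot": [0,0,-0.0067],"grip": 0},
    {"linear": [0.03,-0.5,-0.35],"rot": [0,0,-0.0067],"grip": 0},
    {"linear": [0.03,-0.5,-0.35],"rot": [0,0,-0.0067],"grip": 0},
    {"linear": [0.03,-0.5,-0.35],"rot": [0,0,-0.0067],"grip": 0},
    {"linear": [0.03,-0.5,-0.35],"rot": [0,0,-0.0067],"grip": 0},
    {"linear": [0.03,-0.5,-0.35],"rot": [0,0,-0.0067],"grip": 0},
    {"linear": [0.03,-0.5,-0.35],"rot": [0,0,-0.0067],"grip": 0},
    {"linear": [0.03,-0.5,-0.35],"rot": [0,0,-0.0067],"grip": 0},
    {"linear": [0.03,-0.5,-0.35],"rot": [0,0,-0.0067],"grip": 0},
    {"linear": [0.03,-0.5,-0.35],"rot": [0,0,-0.0067],"grip": 0},
    {"linear": [0.03,-0.5,-0.35],"rot": [0,0,-0.0067],"grip": 0},
    {"linear": [0.03,-0.5,-0.35],"rot": [0,0,-0.0067],"grip": 0}
  ]
}}

```text
t: 3.1
ee_pos: [0.5005, -0.0115, 0.198]
orientation: [-3.141, 0.0, 1.497]
contact_force: [-0.2, 0.5, 0.5]
width: 0.0853
grasp_force: 0.0
```

Call:
{"op": "carry_out", "data": {
  "steps": [
    {"linear": [0.5,0,0],"rot": [0,0,0],"grip": 0},
    {"linear": [0.5,0,0],"rot": [0,0,0],"grip": 0},
    {"linear": [0.5,0,0],"rot": [0,0,0],"grip": 0},
    {"linear": [0.5,0,0],"rot": [0,0,0],"grip": 0},
    {"linear": [0.5,0,0],"rot": [0,0,0],"grip": 0},
    {"linear": [0.5,0,0],"rot": [0,0,0],"grip": 0},
    {"linear": [0.5,0,0],"rot": [0,0,0],"grip": 0},
    {"linear": [0.5,0,0],"rot": [0,0,0],"grip": 0},
    {"linear": [0,0,-0.5],"rot": [0,0,0],"grip": 0},
    {"linear": [0,0,-0.5],"rot": [0,0,0],"grip": 0},
    {"linear": [0,0,0],"rot": [0,0,0],"grip": 0}
  ]
}}

```text
t: 4.02
ee_pos: [0.5998, -0.0108, 0.1714]
orientation: [-3.138, 0.0, 1.499]
contact_force: [-0.6, 0.7, -0.8]
width: 0.0857
grasp_force: 0.0
```

```bash
python3 - <<'E'
from h import *
p,d=bot.get_image("scene"); cv2.imwrite("pics/s1.png",cv2.resize(p[130:330,180:460,::-1],None,fx=2.5,fy=2.5))
print(bot.get_state()["joints"].round(2))
E
```

```text
[-0.14  0.93  0.21  1.53 -0.26  0.71  0.12]
```

View pics/s1.png

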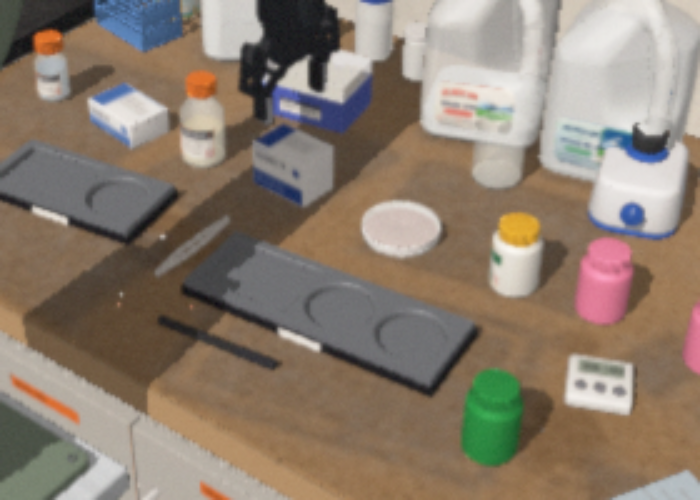

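The gripper (crop px 290,70) is centred over the tall carton (290,165) with its fingers spread across the carton's x. I descend and close.

Call:
{"op": "carry_out", "data": {
  "steps": [
    {"linear": [0,0,-0.8],"rot": [0,0,0],"grip": 0},
    {"linear": [0,0,-0.8],"rot": [0,0,0],"grip": 0},
    {"linear": [0,0,-0.8],"rot": [0,0,0],"grip": 0},
    {"linear": [0,0,-0.8],"rot": [0,0,0],"grip": 0},
    {"linear": [0,0,0],"rot": [0,0,0],"grip": 1},
    {"linear": [0,0,0],"rot": [0,0,0],"grip": 1},
    {"linear": [0,0,0],"rot": [0,0,0],"grip": 1},
    {"linear": [0,0,0],"rot": [0,0,0],"grip": 1},
    {"linear": [0,0,0],"rot": [0,0,0],"grip": 1},
    {"linear": [0,0,0],"rot": [0,0,0],"grip": 1},
    {"linear": [0,0,0],"rot": [0,0,0],"grip": 1},
    {"linear": [0,0,0],"rot": [0,0,0],"grip": 1}
  ]
}}

```text
t: 5.07
ee_pos: [0.6011, -0.0104, 0.0953]
orientation: [3.14, -0.0, 1.501]
contact_force: [-1.4, -0.4, 11.6]
width: 0.0545
grasp_force: 64.3
```

Call:
{"op": "carry_out", "data": {
  "steps": [
    {"linear": [0,0,0.5],"rot": [0,0,0],"grip": 1},
    {"linear": [0,0,0.5],"rot": [0,0,0],"grip": 1},
    {"linear": [0,0,0.8],"rot": [0,0,0],"grip": 1},
    {"linear": [0,0,0.8],"rot": [0,0,0],"grip": 1},
    {"linear": [0,0,0],"rot": [0,0,0],"grip": 1}
  ]
}}

```text
t: 5.48
ee_pos: [0.6018, -0.0104, 0.1637]
orientation: [3.136, -0.0, 1.501]
contact_force: [1.1, -0.9, 0.4]
width: 0.0545
grasp_force: 63.5
```

Call:
{"op": "carry_out", "data": {
  "steps": [
    {"linear": [-0.7,-0.35,0],"rot": [0,0,0.0027],"grip": 1},
    {"linear": [-0.7,-0.35,0],"rot": [0,0,0.0027],"grip": 1},
    {"linear": [-0.7,-0.35,0],"rot": [0,0,0.0027],"grip": 1},
    {"linear": [-0.7,-0.35,0],"rot": [0,0,0.0027],"grip": 1},
    {"linear": [-0.7,-0.35,0],"rot": [0,0,0.0027],"grip": 1},
    {"linear": [-0.7,-0.35,0],"rot": [0,0,0.0027],"grip": 1},
    {"linear": [-0.7,-0.35,0],"rot": [0,0,0.0027],"grip": 1},
    {"linear": [-0.7,-0.35,0],"rot": [0,0,0.0027],"grip": 1},
    {"linear": [-0.7,-0.35,0],"rot": [0,0,0.0027],"grip": 1},
    {"linear": [-0.7,-0.35,0],"rot": [0,0,0.0027],"grip": 1},
    {"linear": [0,0,0],"rot": [0,0,0],"grip": 1}
  ]
}}

```text
t: 6.4
ee_pos: [0.4231, -0.0994, 0.1598]
orientation: [-3.14, 0.001, 1.669]
contact_force: [-0.4, -0.3, -1.0]
width: 0.0546
grasp_force: 63.6
```

Call:
{"op": "carry_out", "data": {
  "steps": [
    {"linear": [0,0.05,-0.5],"rot": [0,0,0],"grip": 1},
    {"linear": [0,0.05,-0.5],"rot": [0,0,0],"grip": 1},
    {"linear": [0,0,-0.5],"rot": [0,0,0],"grip": 1},
    {"linear": [0,0,-0.3],"rot": [0,0,0],"grip": 1},
    {"linear": [0,0,-0.15],"rot": [0,0,0],"grip": 1},
    {"linear": [0,0,0],"rot": [0,0,0],"grip": 1}
  ]
}}

```text
t: 6.9
ee_pos: [0.4256, -0.0952, 0.11]
orientation: [-3.141, -0.0, 1.67]
contact_force: [0.2, 0.6, -1.0]
width: 0.0544
grasp_force: 63.6
```

```bash
python3 - <<'E'
from h import *
p,d=bot.get_image("scene"); cv2.imwrite("pics/s2.png",cv2.resize(p[180:300,220:400,::-1],None,fx=4,fy=4))
print(bot.get_state()["contact_force"])
E
```

```text
[ 0.33752469 -0.59222109 -0.40618009]
```

View pics/s2.png

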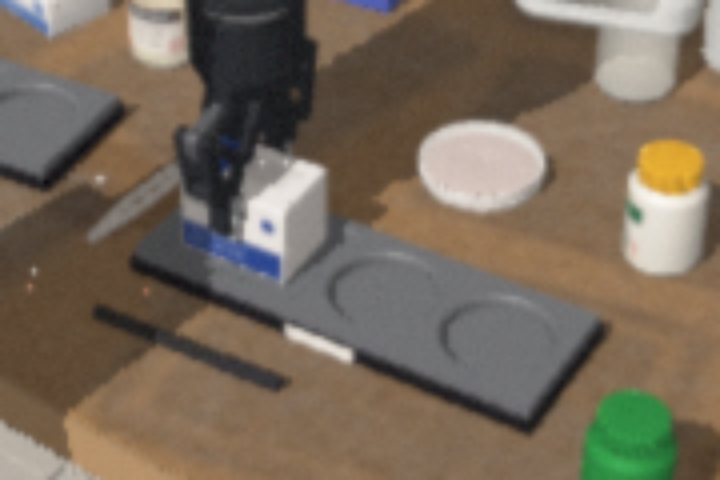

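The tall carton (crop px 255,210) is over the rectangular recess, and the round recesses at (390,295) and (500,330) are free. I lower the last few mm and release.

Call:
{"op": "carry_out", "data": {
  "steps": [
    {"linear": [-0.05,-0.04,-0.1],"rot": [0,0,0],"grip": 1},
    {"linear": [0,0,-0.1],"rot": [0,0,0],"grip": 1},
    {"linear": [0,0,0],"rot": [0,0,0],"grip": 1}
  ]
}}

```text
t: 7.2
ee_pos: [0.4243, -0.0964, 0.1054]
orientation: [3.141, 0.0, 1.67]
contact_force: [-0.4, -1.0, -0.8]
width: 0.0543
grasp_force: 63.8
```

Call:
{"op": "carry_out", "data": {
  "steps": [
    {"linear": [0,0,-0.06],"rot": [0,0,0],"grip": 1},
    {"linear": [0,0,0],"rot": [0,0,0],"grip": 1}
  ]
}}

```text
t: 7.37
ee_pos: [0.4242, -0.0964, 0.1052]
orientation: [3.14, 0.0, 1.67]
contact_force: [-4.8, -0.1, 53.5]
width: 0.0542
grasp_force: 69.5
```

Call:
{"op": "carry_out", "data": {
  "steps": [
    {"linear": [0,0,0.06],"rot": [0,0,0],"grip": 1},
    {"linear": [0,0,0],"rot": [0,0,0],"grip": 0},
    {"linear": [0,0,0],"rot": [0,0,0],"grip": 0},
    {"linear": [0,0,0],"rot": [0,0,0],"grip": 0},
    {"linear": [0,0,0],"rot": [0,0,0],"grip": 0},
    {"linear": [0,0,0],"rot": [0,0,0],"grip": 0},
    {"linear": [0,0,0.3],"rot": [0,0,0],"grip": 0},
    {"linear": [0,0,0.7],"rot": [0,0,0],"grip": 0},
    {"linear": [0,0,1],"rot": [0,0,0],"grip": 0},
    {"linear": [0,0,1],"rot": [0,0,0],"grip": 0},
    {"linear": [0,0,1],"rot": [0,0,0],"grip": 0}
  ]
}}

```text
t: 8.28
ee_pos: [0.4239, -0.0962, 0.2067]
orientation: [-3.141, -0.0, 1.67]
contact_force: [-0.8, -0.2, -0.2]
width: 0.0852
grasp_force: 0.0
```

Call:
{"op": "carry_out", "data": {
  "steps": [
    {"linear": [0.3,-0.87,0],"rot": [0,0,0],"grip": 0},
    {"linear": [0.3,-0.87,0],"rot": [0,0,0],"grip": 0},
    {"linear": [0.3,-0.87,0],"rot": [0,0,0],"grip": 0},
    {"linear": [0.3,-0.87,0],"rot": [0,0,0],"grip": 0},
    {"linear": [0.3,-0.87,0],"rot": [0,0,0],"grip": 0},
    {"linear": [0.3,-0.87,0],"rot": [0,0,0],"grip": 0},
    {"linear": [0.3,-0.87,0],"rot": [0,0,0],"grip": 0},
    {"linear": [0.3,-0.87,0],"rot": [0,0,0],"grip": 0},
    {"linear": [0.3,-0.87,0],"rot": [0,0,0],"grip": 0},
    {"linear": [0.3,-0.87,0],"rot": [0,0,0],"grip": 0},
    {"linear": [0,0,0],"rot": [0,0,0],"grip": 0}
  ]
}}

```text
t: 9.2
ee_pos: [0.4991, -0.3176, 0.2055]
orientation: [-3.141, 0.002, 1.667]
contact_force: [-0.9, 0.1, -0.4]
width: 0.0853
grasp_force: 0.0
```

```bash
python3 - <<'E'
from h import *
for n in("scene","top"):
    p,d=bot.get_image(n); P=points(n,d); z0=.001 if n=="top" else -.001
    if n=="scene": cv2.imwrite("pics/s3.png",cv2.resize(p[180:300,220:400,::-1],None,fx=4,fy=4))
    for nm,bx,zl in(("tall",(.36,.5,-.17,-.03),.05),("pot",(.54,.65,-.35,-.27),.07)):
        m=(P[...,0]>bx[0])&(P[...,0]<bx[1])&(P[...,1]>bx[2])&(P[...,1]<bx[3])&(P[...,2]>zl)&(P[...,2]<.1)
        A=P[m]
        if len(A)>20: print(n,nm,len(A),np.median(A[:,2]).round(4)-z0,[np.round(q,1) for q in cv2.minAreaRect((A[:,:2]*1000).astype(np.float32))])
print(bot.get_state()["joints"].round(2))
E
```

```text
scene tall 613 0.0713 [array([423.6, -98.8]), array([62.4, 85.5]), np.float64(4.2)]
scene pot 172 0.0825 [array([ 589.7, -314.2]), array([42.5, 39.3]), np.float64(1.0)]
top tall 562 0.0701 [array([424.5, -97.5]), array([56.6, 79.9]), np.float64(5.6)]
top pot 74 0.082 [array([ 597.3, -305.5]), array([22.9, 39.9]), np.float64(62.5)]
[ 0.47  0.86  0.07  1.55 -0.07  0.74  0.67]
```

View pics/s3.png

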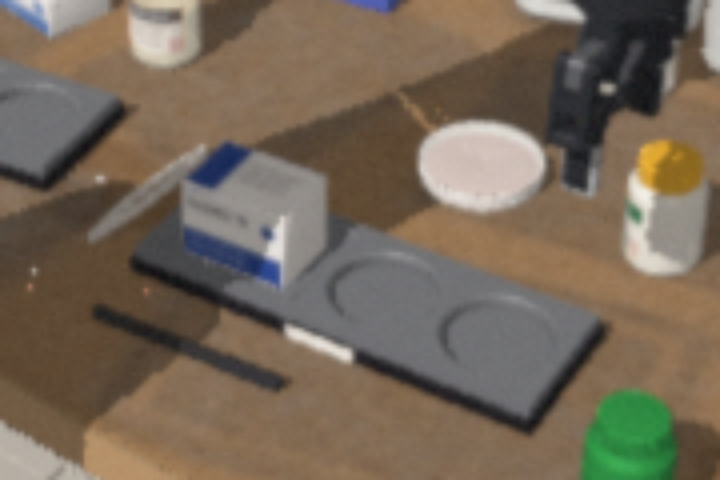

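The tall carton stands in its recess (top at 70 mm, within 2 mm of centre). Next the pot (crop px 665,205).

Call:
{"op": "carry_out", "data": {
  "steps": [
    {"linear": [0.46,0.02,0],"rot": [0,0,0],"grip": 0},
    {"linear": [0.46,0.02,0],"rot": [0,0,0],"grip": 0},
    {"linear": [0.46,0.02,0],"rot": [0,0,0],"grip": 0},
    {"linear": [0.46,0.02,0],"rot": [0,0,0],"grip": 0},
    {"linear": [0.46,0.02,0],"rot": [0,0,0],"grip": 0},
    {"linear": [0.46,0.02,0],"rot": [0,0,0],"grip": 0},
    {"linear": [0.46,0.02,0],"rot": [0,0,0],"grip": 0},
    {"linear": [0.46,0.02,0],"rot": [0,0,0],"grip": 0},
    {"linear": [0,0,0],"rot": [0,0,0],"grip": 0}
  ]
}}

```text
t: 10.05
ee_pos: [0.5927, -0.3079, 0.2051]
orientation: [3.141, -0.001, 1.673]
contact_force: [-0.7, 0.8, 0.6]
width: 0.0855
grasp_force: 0.0
```

Call:
{"op": "carry_out", "data": {
  "steps": [
    {"linear": [0,0,-0.75],"rot": [0,0,0],"grip": 0},
    {"linear": [0,0,-0.75],"rot": [0,0,0],"grip": 0},
    {"linear": [0,0,-0.75],"rot": [0,0,0],"grip": 0},
    {"linear": [0,0,-0.75],"rot": [0,0,0],"grip": 0},
    {"linear": [0,0,-0.75],"rot": [0,0,0],"grip": 0},
    {"linear": [0,0,-0.6],"rot": [0,0,0],"grip": 0},
    {"linear": [0,0,0],"rot": [0,0,0],"grip": 0}
  ]
}}

```text
t: 10.63
ee_pos: [0.59, -0.3088, 0.0938]
orientation: [-3.138, -0.002, 1.671]
contact_force: [-0.4, -0.1, -0.5]
width: 0.0856
grasp_force: 0.0
```

Call:
{"op": "carry_out", "data": {
  "steps": [
    {"linear": [0.05,-0.2,0],"rot": [0,0,0],"grip": 0},
    {"linear": [0,0,0],"rot": [0,0,0],"grip": 0},
    {"linear": [0,0,0],"rot": [0,0,0],"grip": 1},
    {"linear": [0,0,0],"rot": [0,0,0],"grip": 1},
    {"linear": [0,0,0],"rot": [0,0,0],"grip": 1},
    {"linear": [0,0,0],"rot": [0,0,0],"grip": 1},
    {"linear": [0,0,0],"rot": [0,0,0],"grip": 1},
    {"linear": [0,0,0],"rot": [0,0,0],"grip": 1},
    {"linear": [0,0,0],"rot": [0,0,0],"grip": 1},
    {"linear": [0,0,0],"rot": [0,0,0],"grip": 1}
  ]
}}

```text
t: 11.47
ee_pos: [0.5927, -0.3148, 0.0973]
orientation: [3.141, 0.0, 1.671]
contact_force: [-3.7, 2.4, 8.3]
width: 0.0499
grasp_force: 62.2
```

Call:
{"op": "carry_out", "data": {
  "steps": [
    {"linear": [0,0,0.4],"rot": [0,0,0],"grip": 1},
    {"linear": [0,0,0.8],"rot": [0,0,0],"grip": 1},
    {"linear": [0,0,0.8],"rot": [0,0,0],"grip": 1},
    {"linear": [0,0,0.8],"rot": [0,0,0],"grip": 1},
    {"linear": [0,0,0.5],"rot": [0,0,0],"grip": 1},
    {"linear": [0,0,0],"rot": [0,0,0],"grip": 1}
  ]
}}

```text
t: 11.97
ee_pos: [0.5933, -0.3151, 0.1819]
orientation: [3.138, 0.002, 1.67]
contact_force: [-0.3, 0.4, -1.4]
width: 0.0502
grasp_force: 62.9
```

Call:
{"op": "carry_out", "data": {
  "steps": [
    {"linear": [-0.8,0,0],"rot": [0,0,0],"grip": 1},
    {"linear": [-0.8,0.1,0],"rot": [0,0,0],"grip": 1},
    {"linear": [-0.8,0.3,0],"rot": [0,0,0],"grip": 1},
    {"linear": [-0.7,0.5,0],"rot": [0,0,0],"grip": 1},
    {"linear": [-0.7,0.6,0],"rot": [0,0,0],"grip": 1},
    {"linear": [-0.7,0.6,0],"rot": [0,0,0],"grip": 1},
    {"linear": [-0.7,0.7,0],"rot": [0,0,0],"grip": 1},
    {"linear": [-0.6,0.7,0],"rot": [0,0,0],"grip": 1},
    {"linear": [-0.4,0.7,0],"rot": [0,0,0],"grip": 1},
    {"linear": [-0.2,0.4,0],"rot": [0,0,0],"grip": 1},
    {"linear": [0,0,0],"rot": [0,0,0],"grip": 1}
  ]
}}

```text
t: 12.88
ee_pos: [0.4316, -0.1978, 0.1786]
orientation: [-3.14, -0.002, 1.672]
contact_force: [1.3, -0.3, -2.0]
width: 0.0499
grasp_force: 63.1
```

Call:
{"op": "carry_out", "data": {
  "steps": [
    {"linear": [0,0,-0.6],"rot": [0,0,0],"grip": 1},
    {"linear": [0,0,-0.7],"rot": [0,0,0],"grip": 1},
    {"linear": [0,0,-0.7],"rot": [0,0,0],"grip": 1},
    {"linear": [0,0,-0.5],"rot": [0,0,0],"grip": 1},
    {"linear": [0,0,-0.2],"rot": [0,0,0],"grip": 1},
    {"linear": [0,0,0],"rot": [0,0,0],"grip": 1}
  ]
}}

```text
t: 13.38
ee_pos: [0.4322, -0.1999, 0.1103]
orientation: [-3.14, -0.001, 1.67]
contact_force: [-0.5, -0.6, -1.0]
width: 0.05
grasp_force: 63.0
```

```bash
python3 - <<'E'
from h import *
p,d=bot.get_image("scene"); cv2.imwrite("pics/s4.png",cv2.resize(p[180:300,220:400,::-1],None,fx=4,fy=4))
print(bot.get_state()["contact_force"])
E
```

```text
[-0.2201985   0.65331729 -2.3883737 ]
```

View pics/s4.png

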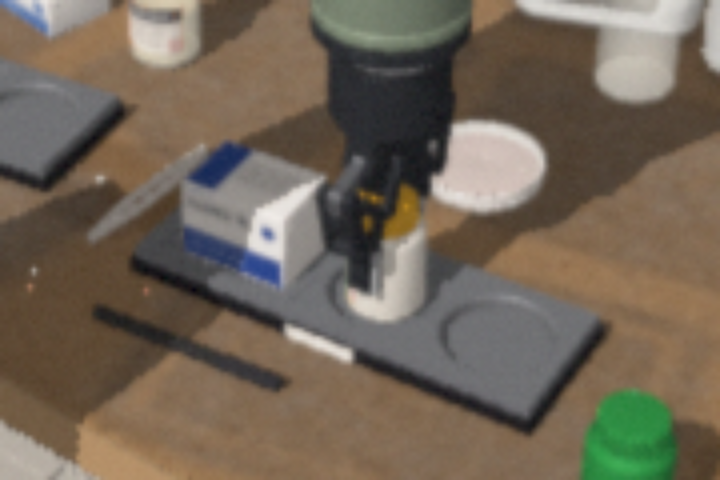

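The pot (crop px 388,270) is upright inside the middle recess, a few mm above its floor. I lower it gently.

Call:
{"op": "carry_out", "data": {
  "steps": [
    {"linear": [0,0,-0.06],"rot": [0,0,0],"grip": 1},
    {"linear": [0,0,-0.06],"rot": [0,0,0],"grip": 1},
    {"linear": [0,0,0],"rot": [0,0,0],"grip": 1}
  ]
}}

```text
t: 13.68
ee_pos: [0.4327, -0.1998, 0.1086]
orientation: [3.141, 0.0, 1.671]
contact_force: [0.6, 0.2, -2.7]
width: 0.0499
grasp_force: 63.0
```

Call:
{"op": "carry_out", "data": {
  "steps": [
    {"linear": [0,0,-0.05],"rot": [0,0,0],"grip": 1},
    {"linear": [0,0,0],"rot": [0,0,0],"grip": 1}
  ]
}}

```text
t: 13.85
ee_pos: [0.4327, -0.1999, 0.1073]
orientation: [3.141, 0.0, 1.67]
contact_force: [0.4, -0.8, -1.3]
width: 0.0504
grasp_force: 63.3
```

Call:
{"op": "carry_out", "data": {
  "steps": [
    {"linear": [0,0,-0.03],"rot": [0,0,0],"grip": 1},
    {"linear": [0,0,0],"rot": [0,0,0],"grip": 0},
    {"linear": [0,0,0],"rot": [0,0,0],"grip": 0},
    {"linear": [0,0,0],"rot": [0,0,0],"grip": 0},
    {"linear": [0,0,0],"rot": [0,0,0],"grip": 0},
    {"linear": [0,0,0],"rot": [0,0,0],"grip": 0},
    {"linear": [0,0,0.3],"rot": [0,0,0],"grip": 0},
    {"linear": [0,0,0.6],"rot": [0,0,0],"grip": 0},
    {"linear": [0,0,1],"rot": [0,0,0],"grip": 0},
    {"linear": [0,0,1],"rot": [0,0,0],"grip": 0},
    {"linear": [0,0,1],"rot": [0,0,0],"grip": 0},
    {"linear": [0,0,1],"rot": [0,0,0],"grip": 0}
  ]
}}

```text
t: 14.85
ee_pos: [0.4322, -0.1997, 0.2307]
orientation: [3.142, 0.0, 1.67]
contact_force: [0.2, 0.5, 1.9]
width: 0.0858
grasp_force: 0.0
```

Call:
{"op": "carry_out", "data": {
  "steps": [
    {"linear": [0.2,0.9,0.3],"rot": [0,0,0],"grip": 0},
    {"linear": [0.2,1,0.3],"rot": [0,0,0],"grip": 0},
    {"linear": [0.2,1,0.3],"rot": [0,0,0],"grip": 0},
    {"linear": [0.2,1,0],"rot": [0,0,0],"grip": 0},
    {"linear": [0.2,1,0],"rot": [0,0,0],"grip": 0},
    {"linear": [0.2,1,0],"rot": [0,0,0],"grip": 0},
    {"linear": [0.2,1,0],"rot": [0,0,0],"grip": 0},
    {"linear": [0.2,1,0],"rot": [0,0,0],"grip": 0},
    {"linear": [0.2,1,0],"rot": [0,0,0],"grip": 0},
    {"linear": [0.2,1,0],"rot": [0,0,0],"grip": 0},
    {"linear": [0.2,1,0],"rot": [0,0,0],"grip": 0},
    {"linear": [0.2,1,0],"rot": [0,0,0],"grip": 0}
  ]
}}

```text
t: 15.85
ee_pos: [0.4924, 0.099, 0.2519]
orientation: [-3.142, -0.0, 1.671]
contact_force: [0.7, -1.5, 0.7]
width: 0.085
grasp_force: 0.0
```

```bash
python3 - <<'E'
from h import *
for n in("scene","top"):
    p,d=bot.get_image(n); P=points(n,d); z0=.001 if n=="top" else -.001
    for nm,bx,zl in(("pot",(.36,.5,-.25,-.145),.07),("lb",(.54,.65,.06,.16),.09)):
        m=(P[...,0]>bx[0])&(P[...,0]<bx[1])&(P[...,1]>bx[2])&(P[...,1]<bx[3])&(P[...,2]>zl)&(P[...,2]<.13)
        A=P[m]
        if len(A)>20: print(n,nm,len(A),np.percentile(A[:,2],75).round(4)-z0,[np.round(q,1) for q in cv2.minAreaRect((A[:,:2]*1000).astype(np.float32))])
print(bot.get_state()["joints"].round(2),bot.get_state()["ee_pos"])
E
```

```text
scene pot 293 0.093 [array([ 430.6, -201.2]), array([47.8, 49.4]), np.float64(77.0)]
scene lb 128 0.1148 [array([584.2, 112.1]), array([39.3, 35.2]), np.float64(16.2)]
top pot 243 0.0921 [array([ 432.6, -198.2]), array([48.6, 50.2]), np.float64(41.0)]
[-0.37  0.69  0.19  1.82 -0.2   0.65  0.04] [0.4925382  0.10155457 0.25160219]
```

Call:
{"op": "carry_out", "data": {
  "steps": [
    {"linear": [0.36,0.05,0],"rot": [0,0,0],"grip": 0},
    {"linear": [0.36,0.05,0],"rot": [0,0,0],"grip": 0},
    {"linear": [0.36,0.05,0],"rot": [0,0,0],"grip": 0},
    {"linear": [0.36,0.05,0],"rot": [0,0,0],"grip": 0},
    {"linear": [0.36,0.05,0],"rot": [0,0,0],"grip": 0},
    {"linear": [0.36,0.05,0],"rot": [0,0,0],"grip": 0},
    {"linear": [0.36,0.05,0],"rot": [0,0,0],"grip": 0},
    {"linear": [0.36,0.05,0],"rot": [0,0,0],"grip": 0},
    {"linear": [0.36,0.05,0],"rot": [0,0,0],"grip": 0},
    {"linear": [0.36,0.05,0],"rot": [0,0,0],"grip": 0},
    {"linear": [0,0,0],"rot": [0,0,0],"grip": 0}
  ]
}}

```text
t: 16.87
ee_pos: [0.5833, 0.1098, 0.2516]
orientation: [3.141, 0.0, 1.67]
contact_force: [-0.3, -0.5, -0.2]
width: 0.0853
grasp_force: 0.0
```

Call:
{"op": "carry_out", "data": {
  "steps": [
    {"linear": [0,0,-0.8],"rot": [0,0,0],"grip": 0},
    {"linear": [0,0,-0.8],"rot": [0,0,0],"grip": 0},
    {"linear": [0,0,0],"rot": [0,0,0],"grip": 0}
  ]
}}

```text
t: 17.12
ee_pos: [0.581, 0.1098, 0.2089]
orientation: [-3.137, 0.0, 1.67]
contact_force: [0.0, 0.5, -1.1]
width: 0.0855
grasp_force: 0.0
```

Call:
{"op": "carry_out", "data": {
  "steps": [
    {"linear": [0.05,0.1,-0.6],"rot": [0,0,0],"grip": 0},
    {"linear": [0.05,0,-0.8],"rot": [0,0,0],"grip": 0},
    {"linear": [0,0,-0.8],"rot": [0,0,0],"grip": 0},
    {"linear": [0,0,-0.8],"rot": [0,0,0],"grip": 0},
    {"linear": [0,0,-0.4],"rot": [0,0,0],"grip": 0},
    {"linear": [0,0,0],"rot": [0,0,0],"grip": 0}
  ]
}}

```text
t: 17.62
ee_pos: [0.5844, 0.1125, 0.1255]
orientation: [-3.139, 0.0, 1.67]
contact_force: [0.3, -0.8, -0.5]
width: 0.0854
grasp_force: 0.0
```

Call:
{"op": "carry_out", "data": {
  "steps": [
    {"linear": [0,0,-0.2],"rot": [0,0,0],"grip": 0},
    {"linear": [0,0,0],"rot": [0,0,0],"grip": 0},
    {"linear": [0,0,0],"rot": [0,0,0],"grip": 1},
    {"linear": [0,0,0],"rot": [0,0,0],"grip": 1},
    {"linear": [0,0,0],"rot": [0,0,0],"grip": 1},
    {"linear": [0,0,0],"rot": [0,0,0],"grip": 1},
    {"linear": [0,0,0],"rot": [0,0,0],"grip": 1},
    {"linear": [0,0,0],"rot": [0,0,0],"grip": 1},
    {"linear": [0,0,0],"rot": [0,0,0],"grip": 1},
    {"linear": [0,0,0],"rot": [0,0,0],"grip": 1}
  ]
}}

```text
t: 18.45
ee_pos: [0.5851, 0.1128, 0.1225]
orientation: [3.141, -0.0, 1.671]
contact_force: [-3.8, 0.1, 14.0]
width: 0.053
grasp_force: 60.9
```

Call:
{"op": "carry_out", "data": {
  "steps": [
    {"linear": [0,0,0.2],"rot": [0,0,0],"grip": 1},
    {"linear": [0,0,0.4],"rot": [0,0,0],"grip": 1},
    {"linear": [0,0,0.4],"rot": [0,0,0],"grip": 1},
    {"linear": [0,0,0],"rot": [0,0,0],"grip": 1}
  ]
}}

```text
t: 18.78
ee_pos: [0.5858, 0.1128, 0.1488]
orientation: [3.139, -0.0, 1.67]
contact_force: [-0.3, 0.9, -1.7]
width: 0.0534
grasp_force: 63.6
```

```bash
python3 - <<'E'
from h import *
p,d=bot.get_image("scene"); cv2.imwrite("pics/s5.png",cv2.resize(p[110:290,180:400,::-1],None,fx=3.3,fy=3.3))
E
```

```text
(no output)
```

View pics/s5.png

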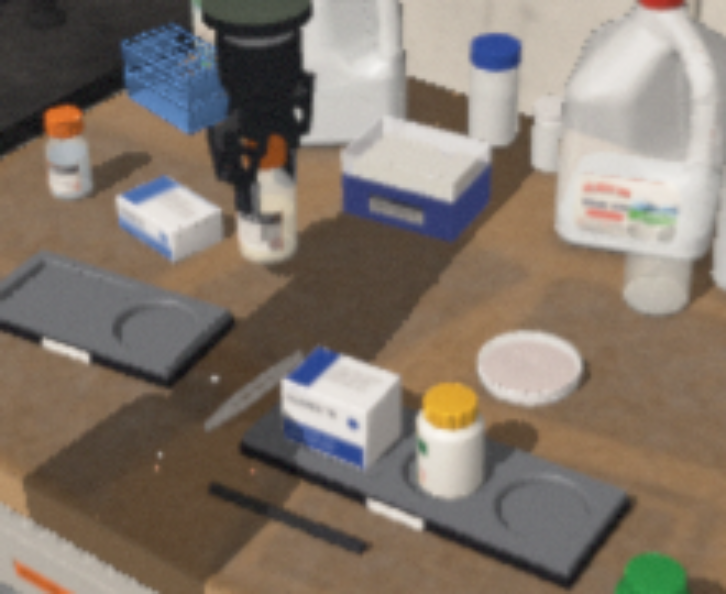

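The large bottle (crop px 267,215) is held upright and clear of the bench; the pot and tall carton stand in their recesses. I lift, draw back and carry it over.

Call:
{"op": "carry_out", "data": {
  "steps": [
    {"linear": [0,0,0.8],"rot": [0,0,0],"grip": 1},
    {"linear": [-0.2,0,0.9],"rot": [0,0,0],"grip": 1},
    {"linear": [-0.5,0,0.9],"rot": [0,0,0],"grip": 1},
    {"linear": [-0.8,0,0.9],"rot": [0,0,0],"grip": 1},
    {"linear": [-0.8,-0.2,0.7],"rot": [0,0,0],"grip": 1},
    {"linear": [-0.8,-0.5,0],"rot": [0,0,0],"grip": 1},
    {"linear": [-0.3,-0.8,0],"rot": [0,0,0],"grip": 1},
    {"linear": [-0.2,-0.9,0],"rot": [0,0,0],"grip": 1},
    {"linear": [-0.2,-0.9,0],"rot": [0,0,0],"grip": 1},
    {"linear": [-0.2,-0.9,0],"rot": [0,0,0],"grip": 1},
    {"linear": [-0.2,-0.9,0],"rot": [0,0,0],"grip": 1},
    {"linear": [-0.2,-0.9,0],"rot": [0,0,0],"grip": 1}
  ]
}}

```text
t: 19.83
ee_pos: [0.4746, -0.0383, 0.2513]
orientation: [-3.142, 0.0, 1.671]
contact_force: [0.7, -0.5, -1.9]
width: 0.0538
grasp_force: 64.1
```

Call:
{"op": "carry_out", "data": {
  "steps": [
    {"linear": [-0.15,-0.9,0],"rot": [0,0,0],"grip": 1},
    {"linear": [-0.15,-0.9,0],"rot": [0,0,0],"grip": 1},
    {"linear": [-0.15,-0.9,0],"rot": [0,0,0],"grip": 1},
    {"linear": [-0.15,-0.9,0],"rot": [0,0,0],"grip": 1},
    {"linear": [-0.15,-0.9,0],"rot": [0,0,0],"grip": 1},
    {"linear": [-0.15,-0.9,0],"rot": [0,0,0],"grip": 1},
    {"linear": [-0.15,-0.9,0],"rot": [0,0,0],"grip": 1},
    {"linear": [-0.15,-0.9,0],"rot": [0,0,0],"grip": 1},
    {"linear": [-0.15,-0.9,0],"rot": [0,0,0],"grip": 1},
    {"linear": [-0.15,-0.9,0],"rot": [0,0,0],"grip": 1},
    {"linear": [0,-0.7,0],"rot": [0,0,0],"grip": 1},
    {"linear": [0,0,0],"rot": [0,0,0],"grip": 1}
  ]
}}

```text
t: 20.83
ee_pos: [0.4366, -0.2832, 0.2512]
orientation: [-3.141, 0.002, 1.667]
contact_force: [-0.5, -0.9, -2.3]
width: 0.0533
grasp_force: 64.1
```

Call:
{"op": "carry_out", "data": {
  "steps": [
    {"linear": [0.12,0.08,-0.6],"rot": [0,0,0],"grip": 1},
    {"linear": [0,0,-0.8],"rot": [0,0,0],"grip": 1},
    {"linear": [0,0,-0.8],"rot": [0,0,0],"grip": 1},
    {"linear": [0,0,-0.8],"rot": [0,0,0],"grip": 1},
    {"linear": [0,0,-0.8],"rot": [0,0,0],"grip": 1},
    {"linear": [0,0,-0.5],"rot": [0,0,0],"grip": 1},
    {"linear": [0,0,-0.2],"rot": [0,0,0],"grip": 1},
    {"linear": [0,0,0],"rot": [0,0,0],"grip": 1}
  ]
}}

```text
t: 21.5
ee_pos: [0.4403, -0.2773, 0.1381]
orientation: [-3.14, -0.001, 1.671]
contact_force: [0.4, -0.1, -2.7]
width: 0.0537
grasp_force: 64.0
```

Call:
{"op": "carry_out", "data": {
  "steps": [
    {"linear": [0,-0.12,-0.1],"rot": [0,0,0],"grip": 1},
    {"linear": [0,0,-0.06],"rot": [0,0,0],"grip": 1},
    {"linear": [0,0,0],"rot": [0,0,0],"grip": 1}
  ]
}}

```text
t: 21.75
ee_pos: [0.4406, -0.281, 0.1353]
orientation: [3.141, 0.0, 1.67]
contact_force: [0.1, 0.4, -1.7]
width: 0.0535
grasp_force: 64.1
```

Call:
{"op": "carry_out", "data": {
  "steps": [
    {"linear": [0,0,-0.06],"rot": [0,0,0],"grip": 1},
    {"linear": [0,0,0],"rot": [0,0,0],"grip": 1}
  ]
}}

```text
t: 21.92
ee_pos: [0.4406, -0.2807, 0.1335]
orientation: [3.141, 0.0, 1.67]
contact_force: [0.1, 0.4, -1.2]
width: 0.0535
grasp_force: 64.1
```

```bash
python3 - <<'E'
from h import *
p,d=bot.get_image("scene"); cv2.imwrite("pics/s6.png",cv2.resize(p[180:300,240:420,::-1],None,fx=4,fy=4))
E
```

```text
(no output)
```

View pics/s6.png

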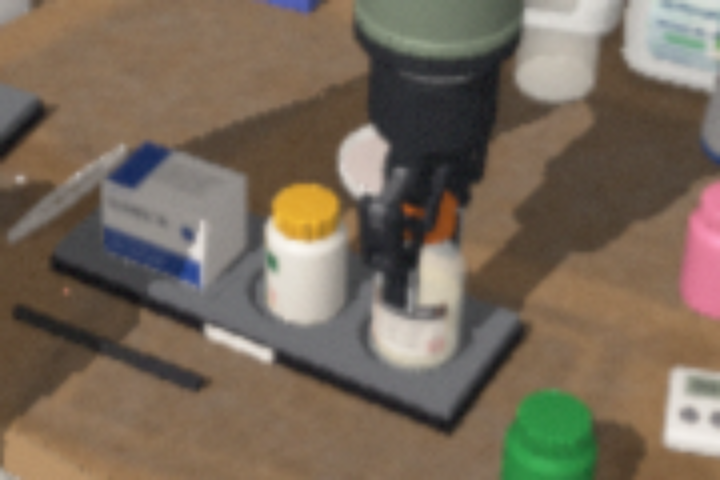

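The large bottle (crop px 418,300) is upright in the end recess, at the floor within 1 mm. I release, then go over to the flat carton.

Call:
{"op": "carry_out", "data": {
  "steps": [
    {"linear": [0,0,-0.03],"rot": [0,0,0],"grip": 1},
    {"linear": [0,0,0],"rot": [0,0,0],"grip": 0},
    {"linear": [0,0,0],"rot": [0,0,0],"grip": 0},
    {"linear": [0,0,0],"rot": [0,0,0],"grip": 0},
    {"linear": [0,0,0],"rot": [0,0,0],"grip": 0},
    {"linear": [0,0,0],"rot": [0,0,0],"grip": 0},
    {"linear": [0,0,0.3],"rot": [0,0,0],"grip": 0},
    {"linear": [0,0,0.6],"rot": [0,0,0],"grip": 0},
    {"linear": [0,0,1],"rot": [0,0,0],"grip": 0},
    {"linear": [0,0,1],"rot": [0,0,0],"grip": 0},
    {"linear": [0,0,1],"rot": [0,0,0],"grip": 0},
    {"linear": [0,0,1],"rot": [0,0,0],"grip": 0}
  ]
}}

```text
t: 22.97
ee_pos: [0.4403, -0.2806, 0.257]
orientation: [3.142, 0.0, 1.67]
contact_force: [-0.5, 0.3, -0.1]
width: 0.0855
grasp_force: 0.0
```

Call:
{"op": "carry_out", "data": {
  "steps": [
    {"linear": [0.1,0.9,0],"rot": [0,0,-0.002],"grip": 0},
    {"linear": [0.1,0.9,0],"rot": [0,0,-0.002],"grip": 0},
    {"linear": [0.1,0.9,0],"rot": [0,0,-0.002],"grip": 0},
    {"linear": [0.1,0.9,0],"rot": [0,0,-0.002],"grip": 0},
    {"linear": [0.1,0.9,0],"rot": [0,0,-0.002],"grip": 0},
    {"linear": [0.1,0.9,0],"rot": [0,0,-0.002],"grip": 0},
    {"linear": [0.1,0.9,0],"rot": [0,0,-0.002],"grip": 0},
    {"linear": [0.1,0.9,0],"rot": [0,0,-0.002],"grip": 0},
    {"linear": [0.1,0.9,0],"rot": [0,0,-0.002],"grip": 0},
    {"linear": [0.1,0.9,0],"rot": [0,0,-0.002],"grip": 0},
    {"linear": [0.1,0.9,0],"rot": [0,0,-0.002],"grip": 0},
    {"linear": [0.1,0.9,0],"rot": [0,0,-0.002],"grip": 0}
  ]
}}

```text
t: 23.97
ee_pos: [0.4705, -0.0096, 0.2557]
orientation: [3.141, -0.0, 1.519]
contact_force: [0.5, -0.1, -0.6]
width: 0.0853
grasp_force: 0.0
```

Call:
{"op": "carry_out", "data": {
  "steps": [
    {"linear": [0.2,0.9,0],"rot": [0,0,-0.002],"grip": 0},
    {"linear": [0.2,0.9,0],"rot": [0,0,-0.002],"grip": 0},
    {"linear": [0.2,0.9,0],"rot": [0,0,-0.002],"grip": 0},
    {"linear": [0.2,0.9,0],"rot": [0,0,-0.002],"grip": 0},
    {"linear": [0.2,0.9,0],"rot": [0,0,-0.002],"grip": 0},
    {"linear": [0.2,0.9,0],"rot": [0,0,-0.002],"grip": 0},
    {"linear": [0.2,0.9,0],"rot": [0,0,-0.002],"grip": 0},
    {"linear": [0.2,0.9,0],"rot": [0,0,-0.002],"grip": 0},
    {"linear": [0.2,0.9,0],"rot": [0,0,-0.002],"grip": 0},
    {"linear": [0.2,0.9,0],"rot": [0,0,-0.002],"grip": 0},
    {"linear": [0.2,0.9,0],"rot": [0,0,-0.002],"grip": 0},
    {"linear": [0,0,0],"rot": [0,0,-0.002],"grip": 0}
  ]
}}

```text
t: 24.97
ee_pos: [0.5252, 0.2412, 0.2552]
orientation: [-3.141, -0.002, 1.373]
contact_force: [-0.9, 1.2, 0.9]
width: 0.0858
grasp_force: 0.0
```

```bash
python3 - <<'E'
from h import *
for n in("scene","top"):
    p,d=bot.get_image(n); P=points(n,d); z0=.001 if n=="top" else -.001
    for nm,bx,zl in(("lb",(.39,.5,-.33,-.23),.1),("flat",(.5,.65,.17,.3),.032),("forc",(.38,.5,-.03,.04),.005)):
        m=(P[...,0]>bx[0])&(P[...,0]<bx[1])&(P[...,1]>bx[2])&(P[...,1]<bx[3])&(P[...,2]>zl)&(P[...,2]<.14)
        A=P[m]
        if len(A)>20: print(n,nm,len(A),np.percentile(A[:,2],75).round(4)-z0,[np.round(q,1) for q in cv2.minAreaRect((A[:,:2]*1000).astype(np.float32))])
E
```

```text
scene lb 199 0.1246 [array([ 439. , -280.7]), array([38.4, 35.3]), np.float64(49.9)]
scene flat 306 0.0392 [array([578.5, 234.2]), array([94.6, 65. ]), np.float64(79.2)]
scene forc 117 0.0116 [array([437.5,   3.7]), array([113.5,  24.6]), np.float64(9.0)]
top lb 150 0.1235 [array([ 440.6, -279.7]), array([34.9, 35. ]), np.float64(61.5)]
top flat 567 0.037 [array([579.1, 235.4]), array([93.5, 61.2]), np.float64(80.1)]
top forc 103 0.0104 [array([438.1,   3.3]), array([ 60.5, 115.1]), np.float64(83.8)]
```

Call:
{"op": "carry_out", "data": {
  "steps": [
    {"linear": [0.54,-0.06,-0.5],"rot": [0,0,0.0003],"grip": 0},
    {"linear": [0.54,-0.06,-0.5],"rot": [0,0,0.0003],"grip": 0},
    {"linear": [0.54,-0.06,-0.5],"rot": [0,0,0.0003],"grip": 0},
    {"linear": [0.54,-0.06,-0.5],"rot": [0,0,0.0003],"grip": 0},
    {"linear": [0,0,-0.8],"rot": [0,0,0],"grip": 0},
    {"linear": [0,0,-0.8],"rot": [0,0,0],"grip": 0},
    {"linear": [0,0,-0.8],"rot": [0,0,0],"grip": 0},
    {"linear": [0,0,-0.8],"rot": [0,0,0],"grip": 0},
    {"linear": [0,0,0],"rot": [0,0,0],"grip": 0}
  ]
}}

```text
t: 25.82
ee_pos: [0.5784, 0.2293, 0.1224]
orientation: [-3.138, 0.003, 1.376]
contact_force: [-1.2, -0.1, 0.0]
width: 0.0853
grasp_force: 0.0
```

Call:
{"op": "carry_out", "data": {
  "steps": [
    {"linear": [0,0.2,-0.5],"rot": [0,0,0],"grip": 0},
    {"linear": [0,0,-0.5],"rot": [0,0,0],"grip": 0},
    {"linear": [0,0,-0.4],"rot": [0,0,0],"grip": 0},
    {"linear": [0,0,0],"rot": [0,0,0],"grip": 0},
    {"linear": [0,0,0],"rot": [0,0,0],"grip": 1},
    {"linear": [0,0,0],"rot": [0,0,0],"grip": 1},
    {"linear": [0,0,0],"rot": [0,0,0],"grip": 1},
    {"linear": [0,0,0],"rot": [0,0,0],"grip": 1},
    {"linear": [0,0,0],"rot": [0,0,0],"grip": 1},
    {"linear": [0,0,0],"rot": [0,0,0],"grip": 1},
    {"linear": [0,0,0],"rot": [0,0,0],"grip": 1},
    {"linear": [0,0,0],"rot": [0,0,0],"grip": 1}
  ]
}}

```text
t: 26.82
ee_pos: [0.5799, 0.2357, 0.0911]
orientation: [3.141, -0.001, 1.376]
contact_force: [-0.8, -0.2, 5.9]
width: 0.0584
grasp_force: 65.2
```

Call:
{"op": "carry_out", "data": {
  "steps": [
    {"linear": [0,0,0.4],"rot": [0,0,0],"grip": 1},
    {"linear": [0,0,0.8],"rot": [0,0,0],"grip": 1},
    {"linear": [0,0,0.8],"rot": [0,0,0],"grip": 1},
    {"linear": [0,0,0.8],"rot": [0,0,0],"grip": 1},
    {"linear": [0,0,0],"rot": [0,0,0],"grip": 1}
  ]
}}

```text
t: 27.23
ee_pos: [0.5807, 0.2361, 0.1647]
orientation: [3.137, -0.003, 1.376]
contact_force: [1.1, -0.2, -0.5]
width: 0.0585
grasp_force: 64.7
```

Call:
{"op": "carry_out", "data": {
  "steps": [
    {"linear": [-0.57,-0.05,0],"rot": [0,0,0.0049],"grip": 1},
    {"linear": [-0.57,-0.05,0],"rot": [0,0,0.0049],"grip": 1},
    {"linear": [-0.57,-0.05,0],"rot": [0,0,0.0049],"grip": 1},
    {"linear": [-0.57,-0.05,0],"rot": [0,0,0.0049],"grip": 1},
    {"linear": [-0.57,-0.05,0],"rot": [0,0,0.0049],"grip": 1},
    {"linear": [-0.57,-0.05,0],"rot": [0,0,0.0049],"grip": 1},
    {"linear": [-0.57,-0.05,0],"rot": [0,0,0.0049],"grip": 1},
    {"linear": [-0.57,-0.05,0],"rot": [0,0,0.0049],"grip": 1},
    {"linear": [-0.57,-0.05,0],"rot": [0,0,0.0049],"grip": 1},
    {"linear": [-0.57,-0.05,0],"rot": [0,0,0.0049],"grip": 1},
    {"linear": [-0.57,-0.05,0],"rot": [0,0,0.0049],"grip": 1},
    {"linear": [0,0,0],"rot": [0,0,0],"grip": 1}
  ]
}}

```text
t: 28.23
ee_pos: [0.4208, 0.2219, 0.1607]
orientation: [-3.14, -0.0, 1.718]
contact_force: [-0.6, -0.5, -0.8]
width: 0.0585
grasp_force: 64.7
```

Call:
{"op": "carry_out", "data": {
  "steps": [
    {"linear": [0.05,0.04,-0.5],"rot": [0,0,0],"grip": 1},
    {"linear": [0,0,-0.6],"rot": [0,0,0],"grip": 1},
    {"linear": [0,0,-0.5],"rot": [0,0,0],"grip": 1},
    {"linear": [0,0,-0.3],"rot": [0,0,0],"grip": 1},
    {"linear": [0,0,-0.1],"rot": [0,0,0],"grip": 1},
    {"linear": [0,0,0],"rot": [0,0,0],"grip": 1}
  ]
}}

```text
t: 28.73
ee_pos: [0.4242, 0.2229, 0.11]
orientation: [-3.141, 0.0, 1.715]
contact_force: [0.4, -0.1, -1.3]
width: 0.0584
grasp_force: 64.7
```

```bash
python3 - <<'E'
from h import *
p,d=bot.get_image("scene"); cv2.imwrite("pics/s7.png",cv2.resize(p[130:250,150:330,::-1],None,fx=4,fy=4))
E
```

```text
(no output)
```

View pics/s7.png

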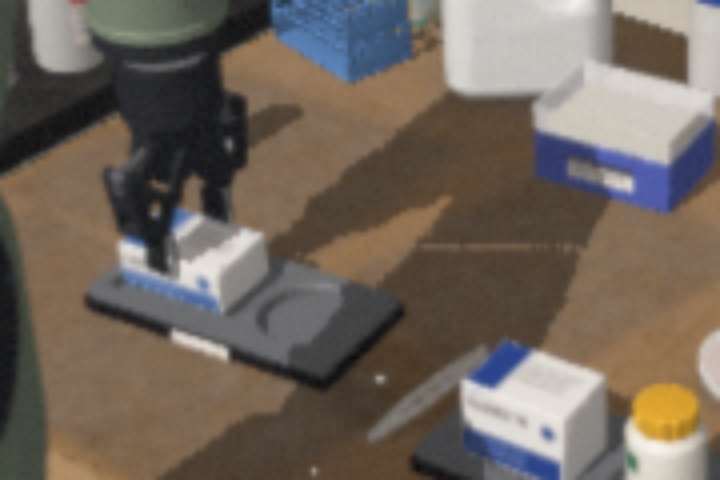

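The flat carton (crop px 195,260) is over the rectangular recess of tray_two and just above it. I lower in small steps.

Call:
{"op": "carry_out", "data": {
  "steps": [
    {"linear": [0,0,-0.16],"rot": [0,0,0],"grip": 1},
    {"linear": [0,0,-0.08],"rot": [0,0,0],"grip": 1},
    {"linear": [0,0,0],"rot": [0,0,0],"grip": 1}
  ]
}}

```text
t: 29.03
ee_pos: [0.4241, 0.223, 0.104]
orientation: [-3.142, -0.0, 1.715]
contact_force: [0.1, 0.4, -1.5]
width: 0.0582
grasp_force: 64.7
```

Call:
{"op": "carry_out", "data": {
  "steps": [
    {"linear": [0,0,-0.05],"rot": [0,0,0],"grip": 1},
    {"linear": [0,0,-0.03],"rot": [0,0,0],"grip": 1},
    {"linear": [0,0,0],"rot": [0,0,0],"grip": 1}
  ]
}}

```text
t: 29.28
ee_pos: [0.424, 0.223, 0.1021]
orientation: [-3.141, -0.0, 1.715]
contact_force: [0.1, 0.3, -1.1]
width: 0.0583
grasp_force: 64.7
```

Call:
{"op": "carry_out", "data": {
  "steps": [
    {"linear": [0,0,-0.03],"rot": [0,0,0],"grip": 1},
    {"linear": [0,0,0],"rot": [0,0,0],"grip": 0},
    {"linear": [0,0,0],"rot": [0,0,0],"grip": 0},
    {"linear": [0,0,0],"rot": [0,0,0],"grip": 0},
    {"linear": [0,0,0],"rot": [0,0,0],"grip": 0},
    {"linear": [0,0,0],"rot": [0,0,0],"grip": 0},
    {"linear": [0,0,0.3],"rot": [0,0,0],"grip": 0},
    {"linear": [0,0,0.8],"rot": [0,0,0],"grip": 0},
    {"linear": [0,0,1],"rot": [0,0,0],"grip": 0},
    {"linear": [0,0,1],"rot": [0,0,0],"grip": 0},
    {"linear": [0,0,1],"rot": [0,0,0],"grip": 0},
    {"linear": [0,0,1],"rot": [0,0,0],"grip": 0}
  ]
}}

```text
t: 30.28
ee_pos: [0.4237, 0.2228, 0.2307]
orientation: [-3.142, -0.0, 1.715]
contact_force: [-0.4, -0.8, -0.5]
width: 0.085
grasp_force: 0.0
```

Call:
{"op": "carry_out", "data": {
  "steps": [
    {"linear": [0.1,0.7,0],"rot": [0,0,0],"grip": 0},
    {"linear": [0.2,0.7,0],"rot": [0,0,0],"grip": 0},
    {"linear": [0.4,0.7,0],"rot": [0,0,0],"grip": 0},
    {"linear": [0.5,0.7,0],"rot": [0,0,0],"grip": 0},
    {"linear": [0.5,0.7,0],"rot": [0,0,0],"grip": 0},
    {"linear": [0.5,0.7,0],"rot": [0,0,0],"grip": 0},
    {"linear": [0.5,0.7,0],"rot": [0,0,0],"grip": 0},
    {"linear": [0.5,0.6,0],"rot": [0,0,0],"grip": 0},
    {"linear": [0,0.4,0],"rot": [0,0,0],"grip": 0},
    {"linear": [0,0,0],"rot": [0,0,0],"grip": 0}
  ]
}}

```text
t: 31.12
ee_pos: [0.5034, 0.3721, 0.2288]
orientation: [-3.141, -0.001, 1.717]
contact_force: [-0.9, 0.3, -0.0]
width: 0.0854
grasp_force: 0.0
```

```bash
python3 - <<'E'
from h import *
for n in("scene","top"):
    p,d=bot.get_image(n); P=points(n,d); z0=.001 if n=="top" else -.001
    for nm,bx,zl in(("flat",(.36,.5,.16,.29),.032),("sb",(.54,.62,.33,.41),.075)):
        m=(P[...,0]>bx[0])&(P[...,0]<bx[1])&(P[...,1]>bx[2])&(P[...,1]<bx[3])&(P[...,2]>zl)&(P[...,2]<.11)
        A=P[m]
        if len(A)>20: print(n,nm,len(A),np.percentile(A[:,2],75).round(4)-z0,[np.round(q,1) for q in cv2.minAreaRect((A[:,:2]*1000).astype(np.float32))])
E
```

```text
scene flat 479 0.0484 [array([422.2, 222.3]), array([68.4, 96.9]), np.float64(6.9)]
scene sb 87 0.0902 [array([580. , 368.4]), array([41.9, 33. ]), np.float64(44.1)]
top flat 666 0.0468 [array([422.7, 222.6]), array([61.9, 92.1]), np.float64(9.4)]
top sb 127 0.089 [array([580.3, 370.6]), array([36.3, 34.4]), np.float64(63.7)]
```

Call:
{"op": "carry_out", "data": {
  "steps": [
    {"linear": [0.6,-0.02,0],"rot": [0,0,0],"grip": 0},
    {"linear": [0.6,-0.02,0],"rot": [0,0,0],"grip": 0},
    {"linear": [0.6,-0.02,0],"rot": [0,0,0],"grip": 0},
    {"linear": [0.6,-0.02,0],"rot": [0,0,0],"grip": 0},
    {"linear": [0.6,0,0],"rot": [0,0,0],"grip": 0},
    {"linear": [0,0,0],"rot": [0,0,0],"grip": 0},
    {"linear": [0,0,-0.8],"rot": [0,0,0],"grip": 0},
    {"linear": [0,0,-0.6],"rot": [0,0,0],"grip": 0},
    {"linear": [0,0,0],"rot": [0,0,0],"grip": 0}
  ]
}}

```text
t: 31.97
ee_pos: [0.5777, 0.3674, 0.1915]
orientation: [-3.138, 0.002, 1.715]
contact_force: [-0.2, -0.8, -0.6]
width: 0.0856
grasp_force: 0.0
```

Call:
{"op": "carry_out", "data": {
  "steps": [
    {"linear": [0.05,0.1,-0.4],"rot": [0,0,0],"grip": 0},
    {"linear": [0,0,-0.8],"rot": [0,0,0],"grip": 0},
    {"linear": [0,0,-0.8],"rot": [0,0,0],"grip": 0},
    {"linear": [0,0,-0.8],"rot": [0,0,0],"grip": 0},
    {"linear": [0,0,-0.6],"rot": [0,0,0],"grip": 0},
    {"linear": [0,0,-0.2],"rot": [0,0,0],"grip": 0},
    {"linear": [0,0,0],"rot": [0,0,0],"grip": 0}
  ]
}}

```text
t: 32.55
ee_pos: [0.5801, 0.3709, 0.1033]
orientation: [-3.141, 0.0, 1.715]
contact_force: [0.3, 0.9, -0.2]
width: 0.0851
grasp_force: 0.0
```

Call:
{"op": "carry_out", "data": {
  "steps": [
    {"linear": [0,0,-0.3],"rot": [0,0,0],"grip": 0},
    {"linear": [0,0,0],"rot": [0,0,0],"grip": 0},
    {"linear": [0,0,0],"rot": [0,0,0],"grip": 1},
    {"linear": [0,0,0],"rot": [0,0,0],"grip": 1},
    {"linear": [0,0,0],"rot": [0,0,0],"grip": 1},
    {"linear": [0,0,0],"rot": [0,0,0],"grip": 1},
    {"linear": [0,0,0],"rot": [0,0,0],"grip": 1},
    {"linear": [0,0,0],"rot": [0,0,0],"grip": 1},
    {"linear": [0,0,0],"rot": [0,0,0],"grip": 1},
    {"linear": [0,0,0],"rot": [0,0,0],"grip": 1}
  ]
}}

```text
t: 33.38
ee_pos: [0.5802, 0.3711, 0.0971]
orientation: [-3.141, -0.0, 1.715]
contact_force: [-4.8, -1.0, 9.0]
width: 0.042
grasp_force: 55.5
```

Call:
{"op": "carry_out", "data": {
  "steps": [
    {"linear": [0,0,0.3],"rot": [0,0,0],"grip": 1},
    {"linear": [0,0,0.6],"rot": [0,0,0],"grip": 1},
    {"linear": [0,0,0.8],"rot": [0,0,0],"grip": 1},
    {"linear": [0,0,0.8],"rot": [0,0,0],"grip": 1},
    {"linear": [0,0,0.8],"rot": [0,0,0],"grip": 1},
    {"linear": [0,0,0.8],"rot": [0,0,0],"grip": 1},
    {"linear": [0,0,0],"rot": [0,0,0],"grip": 1}
  ]
}}

```text
t: 33.97
ee_pos: [0.5814, 0.3715, 0.2042]
orientation: [3.136, -0.002, 1.715]
contact_force: [-0.1, 0.1, -1.0]
width: 0.0419
grasp_force: 57.5
```

Call:
{"op": "carry_out", "data": {
  "steps": [
    {"linear": [-0.5,-0.5,0],"rot": [0,0,0],"grip": 1},
    {"linear": [-0.6,-0.9,0],"rot": [0,0,0],"grip": 1},
    {"linear": [-0.6,-0.9,0],"rot": [0,0,0],"grip": 1},
    {"linear": [-0.6,-0.9,0],"rot": [0,0,0],"grip": 1},
    {"linear": [-0.6,-0.9,0],"rot": [0,0,0],"grip": 1},
    {"linear": [-0.6,-0.9,0],"rot": [0,0,0],"grip": 1},
    {"linear": [-0.6,-0.9,0],"rot": [0,0,0],"grip": 1},
    {"linear": [-0.6,-0.9,0],"rot": [0,0,0],"grip": 1},
    {"linear": [-0.5,-0.9,0],"rot": [0,0,0],"grip": 1},
    {"linear": [-0.4,-0.9,0],"rot": [0,0,0],"grip": 1},
    {"linear": [-0.2,-0.9,0],"rot": [0,0,0],"grip": 1},
    {"linear": [0,-0.4,0],"rot": [0,0,0],"grip": 1}
  ]
}}

```text
t: 34.97
ee_pos: [0.4345, 0.121, 0.1996]
orientation: [-3.141, 0.001, 1.713]
contact_force: [1.0, 0.0, -1.5]
width: 0.042
grasp_force: 57.7
```

Call:
{"op": "carry_out", "data": {
  "steps": [
    {"linear": [0,0,-0.5],"rot": [0,0,0],"grip": 1},
    {"linear": [0,0,-0.8],"rot": [0,0,0],"grip": 1},
    {"linear": [0,0,0],"rot": [0,0,0],"grip": 1}
  ]
}}

```text
t: 35.22
ee_pos: [0.4351, 0.1234, 0.1647]
orientation: [-3.14, 0.0, 1.715]
contact_force: [-0.5, 0.3, -2.4]
width: 0.042
grasp_force: 57.9
```

Call:
{"op": "carry_out", "data": {
  "steps": [
    {"linear": [0.08,0,-0.6],"rot": [0,0,0],"grip": 1},
    {"linear": [0,0,-0.7],"rot": [0,0,0],"grip": 1},
    {"linear": [0,0,-0.5],"rot": [0,0,0],"grip": 1},
    {"linear": [0,0,-0.2],"rot": [0,0,0],"grip": 1},
    {"linear": [0,0,0],"rot": [0,0,0],"grip": 1}
  ]
}}

```text
t: 35.63
ee_pos: [0.4373, 0.1236, 0.1163]
orientation: [-3.141, 0.0, 1.715]
contact_force: [0.8, 0.8, -2.5]
width: 0.0418
grasp_force: 58.0
```

```bash
python3 - <<'E'
from h import *
p,d=bot.get_image("scene"); cv2.imwrite("pics/s8.png",cv2.resize(p[130:250,150:330,::-1],None,fx=4,fy=4))
E
```

```text
(no output)
```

View pics/s8.png

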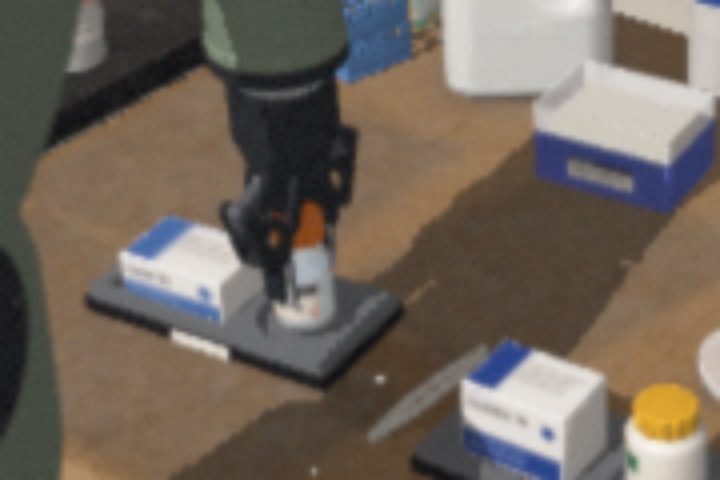

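The small bottle (crop px 305,285) hangs upright in the round recess about 7 mm above the floor, and the flat carton sits in its recess (185,265).

Call:
{"op": "carry_out", "data": {
  "steps": [
    {"linear": [0,0,-0.14],"rot": [0,0,0],"grip": 1},
    {"linear": [0,0,-0.1],"rot": [0,0,0],"grip": 1},
    {"linear": [0,0,-0.03],"rot": [0,0,0],"grip": 1},
    {"linear": [0,0,0],"rot": [0,0,0],"grip": 1}
  ]
}}

```text
t: 36.02
ee_pos: [0.4373, 0.1235, 0.1097]
orientation: [3.142, -0.0, 1.715]
contact_force: [-0.5, 0.7, -2.2]
width: 0.0421
grasp_force: 58.0
```

Call:
{"op": "carry_out", "data": {
  "steps": [
    {"linear": [0,0,-0.05],"rot": [0,0,0],"grip": 1},
    {"linear": [0,0,-0.04],"rot": [0,0,0],"grip": 1},
    {"linear": [0,0,0],"rot": [0,0,0],"grip": 1}
  ]
}}

```text
t: 36.27
ee_pos: [0.4373, 0.1235, 0.1073]
orientation: [-3.141, 0.0, 1.715]
contact_force: [-0.2, -0.2, -2.1]
width: 0.0421
grasp_force: 58.0
```

Call:
{"op": "carry_out", "data": {
  "steps": [
    {"linear": [0,0,-0.03],"rot": [0,0,0],"grip": 1},
    {"linear": [0,0,0],"rot": [0,0,0],"grip": 0},
    {"linear": [0,0,0],"rot": [0,0,0],"grip": 0},
    {"linear": [0,0,0],"rot": [0,0,0],"grip": 0},
    {"linear": [0,0,0],"rot": [0,0,0],"grip": 0},
    {"linear": [0,0,0],"rot": [0,0,0],"grip": 0},
    {"linear": [0,0,0.3],"rot": [0,0,0],"grip": 0},
    {"linear": [0,0,0.8],"rot": [0,0,0],"grip": 0},
    {"linear": [0,0,1],"rot": [0,0,0],"grip": 0},
    {"linear": [0,0,1],"rot": [0,0,0],"grip": 0},
    {"linear": [0,0,1],"rot": [0,0,0],"grip": 0},
    {"linear": [0,0,1],"rot": [0,0,0],"grip": 0}
  ]
}}

```text
t: 37.27
ee_pos: [0.437, 0.1234, 0.236]
orientation: [3.142, -0.0, 1.715]
contact_force: [-0.1, 0.6, -0.0]
width: 0.085
grasp_force: 0.0
```

Call:
{"op": "carry_out", "data": {
  "steps": [
    {"linear": [0,0.9,0.3],"rot": [0,0,0],"grip": 0},
    {"linear": [0,0.9,0.3],"rot": [0,0,0],"grip": 0},
    {"linear": [0,0.9,0.3],"rot": [0,0,0],"grip": 0},
    {"linear": [0,0.9,0.3],"rot": [0,0,0],"grip": 0},
    {"linear": [0,0.9,0],"rot": [0,0,0],"grip": 0},
    {"linear": [0,0.9,0],"rot": [0,0,0],"grip": 0},
    {"linear": [0,0.9,0],"rot": [0,0,0],"grip": 0},
    {"linear": [0,0.9,0],"rot": [0,0,0],"grip": 0},
    {"linear": [0,0.9,0],"rot": [0,0,0],"grip": 0},
    {"linear": [0,0.9,0],"rot": [0,0,0],"grip": 0},
    {"linear": [0,0,0],"rot": [0,0,0],"grip": 0}
  ]
}}

```text
t: 38.18
ee_pos: [0.436, 0.3524, 0.2643]
orientation: [-3.141, -0.002, 1.719]
contact_force: [0.1, 0.6, 0.3]
width: 0.0851
grasp_force: 0.0
```

```bash
python3 - <<'E'
from h import *
for n in("scene","top"):
    p,d=bot.get_image(n); P=points(n,d); z0=.001 if n=="top" else -.001
    if n=="top": cv2.imwrite("pics/t9.png",cv2.resize(p[130:270,110:390,::-1],(800,400)))
    for nm,bx,zl in(("sb",(.39,.5,.08,.165),.075),("flat",(.36,.5,.16,.29),.032),("tall",(.36,.5,-.17,-.03),.05),("pot",(.36,.5,-.25,-.145),.075),("lb",(.39,.5,-.33,-.23),.1)):
        m=(P[...,0]>bx[0])&(P[...,0]<bx[1])&(P[...,1]>bx[2])&(P[...,1]<bx[3])&(P[...,2]>zl)&(P[...,2]<.14)
        A=P[m]
        if len(A)>20: print(n,nm,len(A),np.percentile(A[:,2],75).round(4)-z0,[np.round(q,1) for q in cv2.minAreaRect((A[:,:2]*1000).astype(np.float32))])
E
```

```text
scene sb 144 0.1 [array([437.6, 119.7]), array([35.8, 34.7]), np.float64(82.4)]
scene flat 480 0.0488 [array([424.4, 222.2]), array([67.8, 92.9]), np.float64(9.4)]
scene tall 616 0.0729 [array([423.7, -99.7]), array([63.8, 83.1]), np.float64(4.3)]
scene pot 238 0.0934 [array([ 430.1, -200.5]), array([46.6, 44. ]), np.float64(78.2)]
scene lb 198 0.12430000000000001 [array([ 438.5, -281.7]), array([37.7, 35.4]), np.float64(43.1)]
top sb 144 0.0991 [array([438.2, 123.9]), array([35.7, 33.7]), np.float64(41.3)]
top flat 669 0.0468 [array([422.9, 222.5]), array([61.7, 92.9]), np.float64(9.3)]
top tall 563 0.0719 [array([424.5, -97.6]), array([56.2, 80.1]), np.float64(6.0)]
top pot 205 0.0923 [array([ 431.2, -198.5]), array([43.2, 45.6]), np.float64(8.4)]
top lb 151 0.1238 [array([ 440.8, -279.6]), array([34.7, 34.8]), np.float64(59.1)]
```

View pics/t9.png

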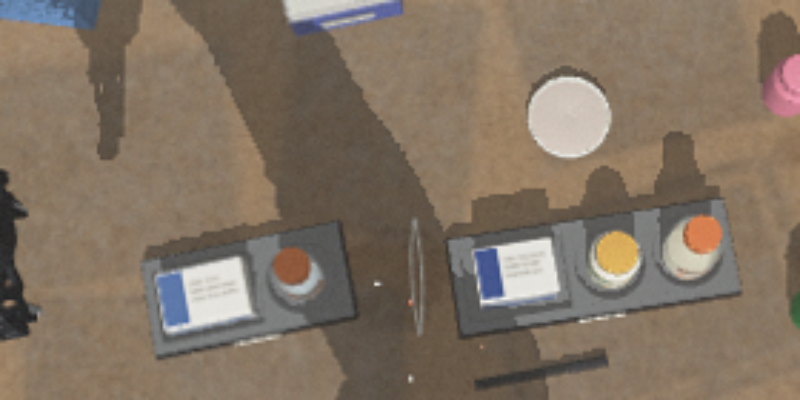

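All five items stand in their recesses at the right heights: flat carton (205,295), small bottle (297,275), tall carton (517,272), pot (615,258), large bottle (693,247). The forceps (417,275) and petri dish (569,117) are untouched.

```bash
python3 -c "
from station import bot
print(bot.hand_in())"
```

```text
the job is handed in; nothing more can be done
None
```

Both kits are made up and the job is handed in, at about 38 s of the 128 s allowed. All five items stand upright in their recesses, and the forceps and petri dish lie where they were.

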